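Lay the capped tube in the cradle

ROBOT

A 6-joint arm with a two-finger parallel gripper is mounted at the origin on a cart in front of the work surface, level with it; the furniture and walls round the work are solid. World frame = base frame: x ahead of the robot, y to its left, z up, the work surface at z = 0. Lengths are in mm, angles in rad, forces in N, time in s.
With the tool pointing down it reaches from about 275 to 825 mm from the base axis. Payload 4.9 kg.
Tool frame: the origin (TCP) lies at the very end of the fingers, on their centre line; the grasp point (between the pads) lies 19 mm behind it; z points along the fingers, y is the direction in which the jaws open and shut (so a half turn about z gives the same grasp; the last joint's range is limited). The gripper opens to 85 mm and grips with 20 to 120 N. Pads are 22 mm wide; open, the fingers measure 114 mm over their backs; the gripper's body (76 mm by 85 mm) begins 54 mm behind the grasp point. The pads swing forward as they close: fully open they stand 13 mm farther back than shut.
Start: joints at [-1.262, 0.326, -0.193, 1.052, 0, 1.437], TCP at [235.673, -496.968, 231.281] pointing down, gripper open.
Joint ranges: [-2.65, 2.65], [-0.97, 1.79], [-1.3, 1.35], [-1.93, 2.1], [-1.47, 1.37], [-3.14, 3.14]. Speed limits (rad/s): [2.57, 2.57, 3.14, 3.14, 3.14, 3.14].

INTERFACE

Orientations are given as [roll, pitch, yaw] about the fixed x, y, z axes, in that order (R = Rz(yaw) Ry(pitch) Rx(roll)).
In Python, from bench import bot, solve_ik, imaging gives the robot as it stands. Calls block until the motion is done:
- bot.move_ptp(position, orientation): joint-space move of the TCP to a pose.
- bot.movel(position, rot=None, max_speed=150, threshold=None): straight line of the TCP; rot=None keeps the orientation; max_speed is the mean speed in mm/s. With threshold (N) it stops when the force on the tool has changed by that much, and returns True; else False.
- bot.move_j(angles): joint-space move.
- bot.grip(opening, effort=None): opening from 0.0 (shut) to 1.0 (fully open); effort is the grip in N (None keeps the last); returns when the fingers have stopped.
- bot.dwell(seconds).
- solve_ik(position, orientation): joint angles nearest the present ones, or None.
- bot.get_state(): the state.
- imaging.capture(name): name is "side" or "top" or "wrist"; returns the picture (384x512x3 uint8, blue, green, red); there is no depth.
- imaging.camera_model(name): a dict with "K" (3x3 intrinsics, pixels), "position" and "rotation" of the camera in the world. Camera axes: x right, y up, looking along -z (the intrinsics and any distortion apply to the point x, -y, -z); pixel columns grow to the right and rows downward; lengths in mm; the calibration is good to about 2 mm. A picture is of the moment at which its call begins: read the wrist's pose just before it. camera_model takes no time and is no camera call; for the wrist camera it gives the pose at the moment of the call.
A pose or a line that the arm cannot do raises bot.IKError and nothing moves.
- bot.sign_off(): hands the job in, once; it reports no verdict.
The state is a dict: "t": time; "qpos": joint angles; "joint_velocities": joint speeds; "effort": joint torques, N m; "tcp_pos": TCP position; "orientation": TCP orientation; "contact_force": force on the tool from outside, world axes, zero at the start; "wrist_torque": the same for the moment, N m; "opening": opening from 0.0 (shut) to 1.0 (fully open).
Only numpy, scipy, OpenCV 4.12 (cv2) and the standard library are available. Lean on these libraries where they do the work, as an engineer would, in place of code of your own. Each camera call takes 0.05 s, during which the arm holds its last target. There are 200 camera calls.

TASK

Take the capped tube out of the white rack beside the cradle, gripping it by its cap, and lay it on its side in the V-shaped cradle: keep hold of it, push its hanging lower part against the edge of a saddle so that it turns in the fingers from upright to level, and let go only once it lies in both saddles, centred along the cradle. Leave the open tubes standing in the rack.

Things in the scene. Friction and masses are not known exactly. Their poses are not given: they have to be found in the camera images.
- capped_tube: The only tube in this rack with a screw cap (black): conical 50 ml tube, 116 mm long, loose, about 40 g. Origin at the centre of its pointed foot, z along the tube to the cap. Body 30 mm in diameter up to z = 104 mm, cap 35 mm in diameter from z = 104 to 116 mm. Held by the cap between two pads, it turns about the line between them when its lower part is pushed with a few newtons.
- tube_mid (a point): Point on the capped tube's axis at half its length (58 mm from the foot).
- tube_cap (a point): Centre of the capped tube's cap, on the axis 110 mm from the foot, 52 mm from tube_mid; the place to grip.
- open_tube_a: A tube of the same kind without a cap (30 mm in diameter, 113 mm long), standing open in the rack; leave it. Origin at its foot, z up along it.
- open_tube_b: A second open tube like it; leave it. Origin at its foot, z up along it.
- rack: Fixed white slab rack, 100 x 245 x 52 mm, just right of the cradle (not those far right). Origin at the centre of its underside, y along its long side, roughly away from the robot. Large holes in a row at x = -20 mm, floor 4 mm up; the tubes stand in three, 82 mm apart along y. Fingers closing along the rack's x have room on both sides. Lift a tube 50 mm to clear the rack.
- cradle: Fixed aluminium cradle that holds one tube lying on its side: a base plate 80 x 80 x 8 mm carrying two upright V-shaped saddles, each 8 mm thick, centred at x = -22 and +22 mm, open at 90 degrees, apex 59 mm above the worktop, arm tips at 80 mm and 42 mm apart. Origin at the centre of its underside; x runs from saddle to saddle, along the tube to be laid, roughly away from the robot. Either end may take the cap.
- cradle_seat (a point): Point midway between the two saddles, 80 mm above the worktop: where the middle of the lying tube belongs.
Things that resemble listed ones, but are neither listed nor needed, are in the scene too. What is shaped like the open_tube_a but green is not meant.

How it is judged (in metres and radians):
On the way, in this order (a step that is already met when the one before it is completed fails the run):
1. the capped tube is held upright, lifted clear of the rack (height (world z) of capped_tube above 0.04 m and angle between capped_tube's own z axis and vertical below 0.35 rad and contact force between the fingers and capped_tube above 1 N), for 0.1 s.
2. still held, it leans half over (30 to 65 degrees from upright) against the cradle (angle between capped_tube's own z axis and vertical between 0.52 and 1.13 rad and contact force between the fingers and capped_tube above 1 N and contact force between capped_tube and cradle above 0.2 N), for 0.05 s.
3. still held, it is brought down level (within 13 degrees) over the cradle (angle between capped_tube's own z axis and vertical between 1.345 and 1.8 rad and distance between tube_mid and cradle_seat below 0.03 m and contact force between the fingers and capped_tube above 1 N and contact force between capped_tube and cradle above 0.05 N), for 0.05 s.
At the end, for the whole second after the job is handed in: The capped tube rests on its side in the cradle, released and still, its axis within 10 degrees of the cradle's long axis and its middle within 20 mm of the seat point (cap at either end); both open tubes stand in the rack where they stood (within 15 mm, 11 degrees) (angle between the z axis of capped_tube and the x axis of cradle, either way round below 0.17 rad and distance between tube_mid and cradle_seat below 0.02 m and contact force between capped_tube and cradle above 0.05 N and linear speed of capped_tube below 0.02 m/s and distance of each of open_tube_a, open_tube_b from where it was at the start of the episode below 0.015 m and angle between each of open_tube_a, open_tube_b's own z axis and vertical below 0.2 rad); the robot touches nothing.
It fails at once if an open tube is tipped (angle between any of open_tube_a, open_tube_b's own z axis and vertical above 0.35 rad).
It also fails if it takes over 48 s, if anything falls off the work surface, if the arm or the gripper's body presses on something with over 40 N, if the wrist force passes 120 N, or if a joint passes its speed limit or range.

## Working session

There is one attempt and no reset: what is moved stays moved. The work goes in short steps, each a Python script; the robot and the scene stay as the last script left them, time stands still between calls to the robot, and variables do not carry over. Pictures are saved under pics/ and viewed, on a budget of 10 in all, crops included, one or two more only if the job needs it, and the job is handed in when it is done.

```bash
ls; mkdir -p pics
python3 - <<'E'
from bench import bot, solve_ik, imaging
import cv2,numpy as np
for n in ("side","top"):
    im=imaging.capture(n); cv2.imwrite(f"pics/{n}0.png",im)
    m=imaging.camera_model(n); print(n,m)
print(bot.get_state())
E
```

```text
pics
side {'K': array([[415.97711384,   0.        , 253.73034392],
       [  0.        , 415.97711384, 195.3989956 ],
       [  0.        ,   0.        ,   1.        ]]), 'position': array([725.09844059, 350.64936712, 625.50642195]), 'rotation': array([ 0.90789614, -0.00767731,  2.80834354])}
top {'K': array([[366.80907565,   0.        , 251.92708112],
       [  0.        , 366.80907565, 197.75285655],
       [  0.        ,   0.        ,   1.        ]]), 'position': array([ 407.05155861, -231.527628  ,  934.17835863]), 'rotation': array([ 0.08540317, -0.03441969, -1.5537882 ])}
{'t': 0.1, 'qpos': array([-1.26221086e+00,  3.26913909e-01, -1.93487197e-01,  1.05201443e+00,
        3.17266462e-05,  1.43661336e+00]), 'joint_velocities': array([ 1.35134799e-03, -2.26775081e-03,  2.14512280e-03, -1.01090871e-03,
       -4.71268340e-04,  7.87360169e-05]), 'effort': array([ 4.62913522e-04, -4.44240689e+01,  2.63037515e+01,  7.90377933e-03,
       -7.34997343e-05,  1.32250443e-05]), 'tcp_pos': array([ 235.50840326, -496.43975225,  230.55485204]), 'orientation': array([-3.13999225e+00, -2.48059570e-04,  4.42768211e-01]), 'contact_force': array([ 0.61197391,  0.44463151, -0.13901729]), 'wrist_torque': array([ 0.0216742 ,  0.03735828, -0.01536245]), 'opening': 0.9977331733956316}
```

View pics/side0.png

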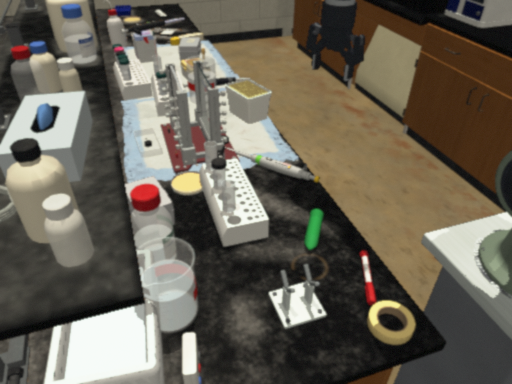

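View pics/top0.png

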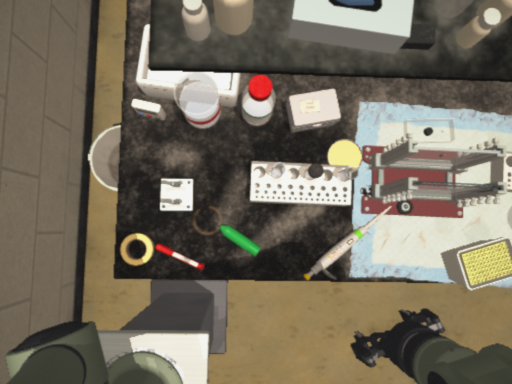

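The top view shows the cradle at about (177,195) and the rack at about (301,184). The black cap is the middle tube, about (317,171), and the side view shows the cradle at (298,303) and the rack at (235,203). I'll zoom into both views to pick exact pixels.

```bash
cat > h.py <<'E'
import numpy as np, cv2
from scipy.spatial.transform import Rotation as Ro
from bench import bot, solve_ik, imaging
def ray(m,px):
    K=m["K"]; d=m.get("dist"); 
    v=np.array([(px[0]-K[0,2])/K[0,0],-(px[1]-K[1,2])/K[1,1],-1.])
    return np.array(m["position"]),Ro.from_euler("xyz",m["rotation"]).apply(v)
def onz(m,px,z):
    o,d=ray(m,px); return o+d*(z-o[2])/d[2]
def tri(obs):   # [(model,px)...] -> point, miss distances
    A=np.zeros((3,3));b=np.zeros(3);P=[]
    for m,p in obs:
        o,d=ray(m,p);d=d/np.linalg.norm(d);Q=np.eye(3)-np.outer(d,d);A+=Q;b+=Q@o;P.append((o,Q))
    x=np.linalg.solve(A,b); return x,[np.linalg.norm(Q@(x-o)) for o,Q in P]
def proj(m,X):
    c=Ro.from_euler("xyz",m["rotation"]).inv().apply(np.array(X)-m["position"]); K=m["K"]
    return np.array([K[0,0]*c[0]/-c[2]+K[0,2],K[1,1]*-c[1]/-c[2]+K[1,2]])
def crop(im,x,y,w,h,s):
    c=cv2.resize(im[y:y+h,x:x+w],None,fx=s,fy=s,interpolation=cv2.INTER_CUBIC)
    for i in range(0,w,10):
        cv2.line(c,(i*s,0),(i*s,8 if i%50 else 16),(0,255,255),1)
        if (x+i)%20==0: cv2.putText(c,str(x+i),(i*s,20),0,.35,(0,255,255),1)
    for i in range(0,h,10):
        cv2.line(c,(0,i*s),(8,i*s),(0,255,255),1)
        if (y+i)%20==0: cv2.putText(c,str(y+i),(10,i*s+4),0,.35,(0,255,255),1)
    return c
E
python3 - <<'E'
from h import *
a=cv2.imread("pics/top0.png");b=cv2.imread("pics/side0.png")
A=crop(a,150,150,220,70,3)
B=crop(b,190,140,160,200,3)[:380]
B2=crop(b,190,130,90,125,3); B3=crop(b,260,250,80,90,3)
c=np.zeros((590,700,3),np.uint8); c[:210,:660]=A; c[212:212+375,:270]=B2; c[212:212+270,280:520]=B3
cv2.imwrite("pics/zoom.png",c)
m=imaging.camera_model("top");print(m.keys())
for n,p,z in (("cradle",(177,195),8),("rack",(301,184),52),("cap",(317,171),120)): print(n,onz(m,p,z))
print(imaging.camera_model("wrist"))
E
```

```text
dict_keys(['K', 'position', 'rotation'])
cradle [490.11219055 -73.09045498   8.        ]
rack [ 519.10774515 -379.54874239   52.        ]
cap [ 540.78790402 -404.26918636  120.        ]
{'K': array([[290.07039062,   0.        , 253.06077145],
       [  0.        , 290.07039062, 192.60140954],
       [  0.        ,   0.        ,   1.        ]]), 'position': array([ 296.37567165, -467.98805445,  373.63018609]), 'rotation': array([-2.67768626e-01,  9.94232142e-04, -1.12677864e+00])}
```

View pics/zoom.png

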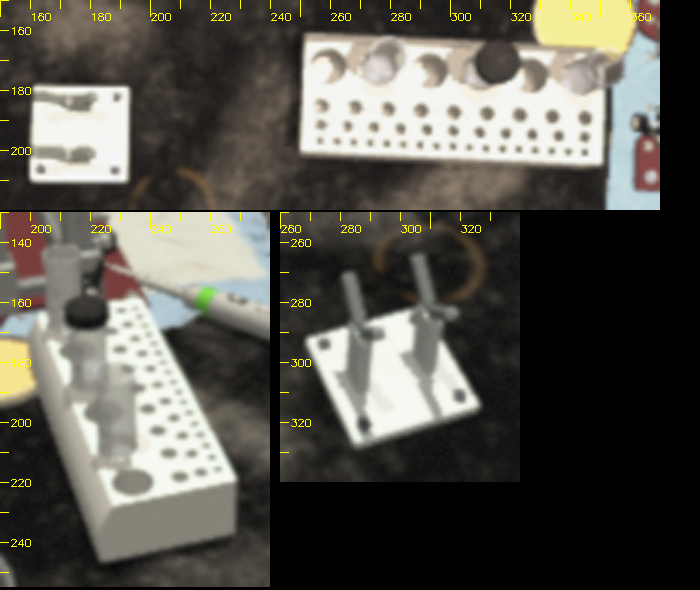

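The zoom puts the black cap at about (315.7,170) in the top view and (218.7,163) in the side view. The rack corners in the top view are (251.3,161), (352,166), (351,205) and (250,201.7), and the cradle plate spans (161,178) to (193,211).

Run:
```python
from h import *
t=imaging.camera_model("top");s=imaging.camera_model("side")
print("cap",tri([(t,(315.7,170)),(s,(218.7,163))]))
for z,ps in ((52,[(251.3,161),(352,166),(351,205),(250,201.7)]),(8,[(161,178.3),(193,178.7),(193,210.7),(160.3,210.7)])):
    P=np.array([onz(t,p,z) for p in ps]);print(P.round(1),P.mean(0).round(1),[np.linalg.norm(P[i]-P[i-1]).round(1) for i in range(4)])
    d=P[1]-P[0]+P[2]-P[3];print("yaw of long/right dir",np.degrees(np.arctan2(d[1],d[0])))
# cradle corners from side
P=np.array([onz(s,(260+(x-280)/3,250+(y-212)/3),8) for x,y in ((306,340),(432,304),(480,407),(358,447))]);print(P.round(1),P.mean(0))
# rack top from side: corners
P=np.array([onz(s,(190+x/3,130+(y-212)/3),52) for x,y in ((35,318),(108,505),(236,475),(140,298))]);print(P.round(1))
```

```text
cap (array([ 543.25864301, -402.18350931,  114.33682267]), [np.float64(0.734557239568612), np.float64(0.7345572395688122)])
[[ 572.9 -257.6   52. ]
 [ 566.3 -505.2   52. ]
 [ 470.2 -502.1   52. ]
 [ 473.5 -256.1   52. ]] [ 520.7 -380.3   52. ] [np.float64(99.5), np.float64(247.8), np.float64(96.1), np.float64(246.0)]
yaw of long/right dir -91.14470335958174
[[ 531.6  -31.5    8. ]
 [ 532.4 -111.9    8. ]
 [ 451.3 -114.4    8. ]
 [ 449.8  -32.9    8. ]] [491.3 -72.7   8. ] [np.float64(81.9), np.float64(80.4), np.float64(81.1), np.float64(81.6)]
yaw of long/right dir -89.2006640372822
[[ 531.6 -109.     8. ]
 [ 445.3 -110.1    8. ]
 [ 452.   -30.     8. ]
 [ 530.5  -28.     8. ]] [489.86548756 -69.27789358   8.        ]
[[ 562.9 -496.6   52. ]
 [ 569.1 -259.1   52. ]
 [ 475.8 -260.4   52. ]
 [ 472.2 -498.2   52. ]]
```

Both views agree to within a few millimetres: cap at (543,-402,114), cradle at (491,-71) with yaw near 0, and rack yaw near -91°. I'll take wrist looks over the cradle and the cap.

Run:
```python
from h import *
import json
pi=np.pi; D={}
for n,p,yaw in (("cradle",[491,-71,250],pi),("cap",[543,-402,230],pi/2)):
    bot.move_ptp(p,[pi,0,yaw]); bot.dwell(.3)
    m=imaging.camera_model("wrist"); im=imaging.capture("wrist")
    D[n]={k:np.array(v).tolist() for k,v in m.items()}
    cv2.imwrite(f"pics/w_{n}.png",im); st=bot.get_state()
    print(n,st["t"],st["tcp_pos"],st["qpos"],m["position"],m["rotation"])
json.dump(D,open("cams.json","w"))
m=D["cradle"];print([proj(m,x).round(1) for x in ([491,-71,80],[513,-71,59],[469,-71,59])]); print(proj(D["cap"],[543,-402,120]))
a=cv2.imread("pics/w_cradle.png");b=cv2.imread("pics/w_cap.png")
cv2.imwrite("pics/w2.png",np.vstack([crop(a,120,40,280,140+10,2)[:300],crop(b,120,40,280,150,2)[:300]]))
```

```text
cradle 2.2583 [490.98480158 -71.3787371  249.95782181] [-2.93252828e-01  2.13981885e-01 -2.96168936e-01  1.06070391e+00
 -1.19593571e-05 -2.92464231e-01] [424.7589486  -71.32381282 392.98648486] [-2.66332876e-01  8.99512922e-04  1.57100559e+00]
cap 3.875 [ 543.35788632 -401.33921708  230.37849009] [-7.45367684e-01  5.66811773e-01  1.82846574e-01  1.18640363e+00
  2.84128169e-05  8.24246155e-01] [ 543.78007849 -334.32772447  373.46382621] [-2.68233551e-01  2.33600542e-04  2.65626739e-03]Traceback (most recent call last):
  File "<stdin>", line 11, in <module>
  File "h.py", line 17, in proj
    return np.array([K[0,0]*c[0]/-c[2]+K[0,2],K[1,1]*-c[1]/-c[2]+K[1,2]])
                     ~^^^^^
TypeError: list indices must be integers or slices, not tuple
```

View pics/w_cradle.png

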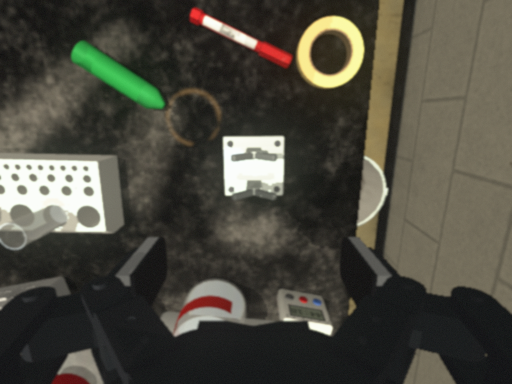

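View pics/w_cap.png

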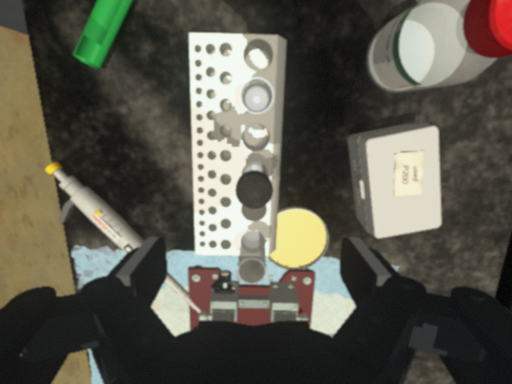

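The wrist views show the cradle plate with corners at about (223,137), (284,136), (284,198) and (225,197), and its two saddles at rows 155 and 190. The black cap is at (253.5,189), with the open tubes at (257,96) and (252,260). I'll triangulate these.

Run:
```python
from h import *
import json
D=json.load(open("cams.json"))
for k in D: D[k]={a:np.array(b) for a,b in D[k].items()}
t=imaging.camera_model("top");s=imaging.camera_model("side");c=D["cap"];r=D["cradle"]
im=cv2.imread("pics/w_cap.png")[160:220,225:285]; mk=(im.max(2)<50).astype(np.uint8)
n,l,st,ce=cv2.connectedComponentsWithStats(mk); i=1+np.argmax(st[1:,4]); p=ce[i]+[225,160]; print("cap blob",p,st[i])
print("cap",tri([(t,(315.7,170)),(c,p)]),tri([(t,(315.7,170)),(s,(218.7,163)),(c,p)]),onz(c,p,118))
P=np.array([onz(r,q,8) for q in ((223,137),(284,136),(284,198),(225,197))]);print(P.round(1),P.mean(0))
a=crop(cv2.imread("pics/w_cradle.png"),210,120,90,90,6)
cv2.imwrite("pics/zc.png",a)
for q in ([513,-71,59],[469,-71,59],[465,-71+21,80],[465,-71-21,80],[517,-50,80],[517,-92,80]): print(q,proj(r,q).round(1))
```

```text
cap blob [282.62307692 177.47692308] [ 56   0   4  36 130]
cap (array([ 618.67962635, -493.40079678, -337.13704282]), [np.float64(3.2164663386780905), np.float64(3.2164663386782015)]) (array([ 552.61165793, -394.08136146,  121.60359589]), [np.float64(12.044899447987854), np.float64(7.9187048497744055), np.float64(18.056635993786703)]) [ 570.48810544 -390.34776969  118.        ]
[[ 454.5 -111.     8. ]
 [ 453.1  -31.3    8. ]
 [ 537.5  -28.9    8. ]
 [ 536.1 -110.4    8. ]] [495.30192872 -70.37686632   8.        ]
[513, -71, 59] [253.6 190.3]
[469, -71, 59] [253.6 153.3]
[465, -50, 80] [273.1 152.2]
[465, -92, 80] [234.1 152.2]
[517, -50, 80] [272.3 198.5]
[517, -92, 80] [234.9 198.5]
```

View pics/zc.png

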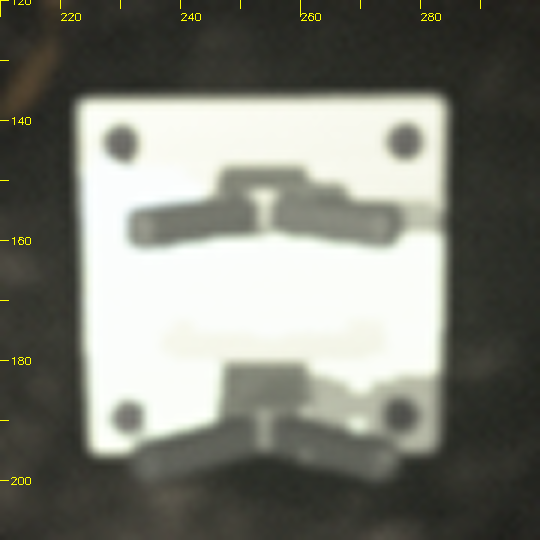

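Run:
```python
from h import *
import json
D=json.load(open("cams.json"))
for k in D: D[k]={a:np.array(b) for a,b in D[k].items()}
t=imaging.camera_model("top");s=imaging.camera_model("side");c=D["cap"];r=D["cradle"]
for p in ((253.5,189),): print("cap",tri([(t,(315.7,170)),(c,p)]),tri([(t,(315.7,170)),(s,(218.7,163)),(c,p)]),onz(c,p,118))
P=np.array([onz(r,q,8) for q in ((223,136),(284.5,136),(283.5,196),(225,196))]);print(P.round(1),P.mean(0))
for q in ((253.7,155.5),(254,191.5)): print("apex z59",onz(r,q,59))
# top-view saddle apex: crop px
for x,y in ((67,100),(67,153)): print(onz(t,(150+x/3,150+y/3),70))
```

```text
cap (array([ 544.34846454, -402.92287606,  111.67618989]), [np.float64(0.1276678149049998), np.float64(0.12766781490509388)]) (array([ 543.61754688, -402.11778622,  114.36380146]), [np.float64(0.47523155345765694), np.float64(1.0494878995208088), np.float64(0.6879090339406075)]) [ 544.29769064 -401.14290394  118.        ]
[[ 453.2 -110.9    8. ]
 [ 453.1  -30.6    8. ]
 [ 534.6  -29.6    8. ]
 [ 534.7 -110.4    8. ]] [493.90225111 -70.38865729   8.        ]
apex z59 [471.52465803 -70.87727121  59.        ]
apex z59 [514.51363068 -70.48567012  59.        ]
[511.92494725 -71.82630822  70.        ]
[470.19897117 -73.3035761   70.        ]
```

The estimates agree: cap at (543.6,-402,114) and cradle centre at (492.5,-71). I'll grasp and lift.

Run:
```python
from h import *
pi=np.pi
hit=bot.movel([543.6,-402,92],[pi,0,pi/2-.015],max_speed=100,threshold=15)
print(hit,bot.get_state()["tcp_pos"],bot.get_state()["contact_force"])
if not hit:
    bot.grip(0.0,35); st=bot.get_state(); print("open",st["opening"],st["contact_force"],st["tcp_pos"])
    bot.movel([543.6,-402,92+75],max_speed=80); bot.dwell(.2)
    st=bot.get_state(); print("open",st["opening"],st["contact_force"],st["t"])
    a=imaging.capture("side"); b=imaging.capture("top")
    cv2.imwrite("pics/lift.png",np.hstack([crop(a,150,60,140,180,3)[:540],crop(b,250,110,110,120,3)[:540].copy() if 0 else cv2.copyMakeBorder(crop(b,240,110,120,120,3),0,180,0,0,0)]))
```

```text
False [ 544.06016383 -402.38303902   92.81727545] [ 0.63585973 -0.16739276  0.29447004]
open 0.39375561027009426 [0.10027103 0.60495336 0.62554893] [ 543.71102127 -402.0924986    92.19549935]
open 0.3907254589809079 [ 0.08321707 -0.75603126  0.47924599] 7.2333
```

View pics/lift.png

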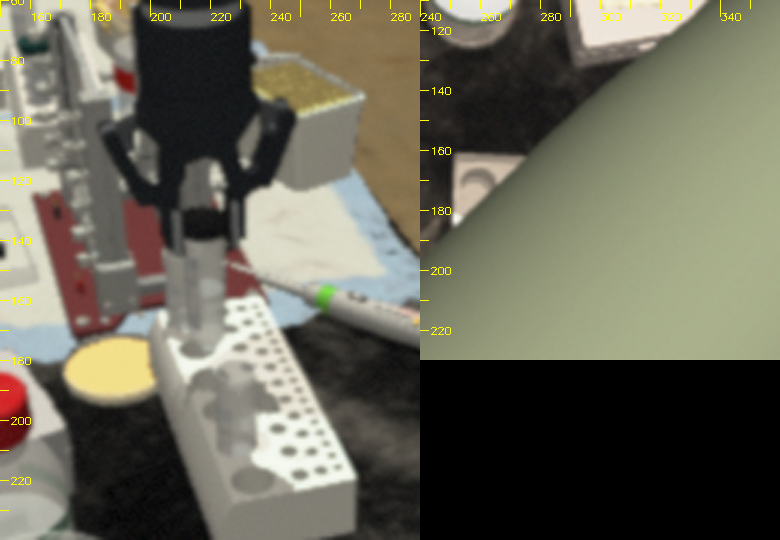

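The tube is held upright by the cap, and the jaw gap of about 33 mm fits it. Next I'll carry it high over the open tube and turn 90°. Then I'll tilt it about halfway against the near saddle's edge.

```bash
cat >> h.py <<'E'
C=np.array([492.5,-71.]); G=22; pi=np.pi
def cap(th,s=78):   # cap centre for tilt th pivoting on near saddle's outer edge
    th=np.radians(th); d=15*np.sqrt(1+np.sin(th)**2)
    return np.array([C[0]-26+s*np.sin(th)-d*np.cos(th), C[1], 59+s*np.cos(th)+d*np.sin(th)])
def go(p,**k):
    r=bot.movel([p[0],p[1],p[2]-G],**k); st=bot.get_state()
    print(np.round(p,1),r,"F",st["contact_force"].round(1),"tcp",st["tcp_pos"].round(1),"t",round(st["t"],1)); return r
E
python3 - <<'E'
from h import *
bot.movel([543.6,-402,240],max_speed=150)
bot.movel([440,-71,240],[pi,0,pi],max_speed=160); bot.dwell(.2)
go(cap(0)-[9,0,0],max_speed=90); bot.dwell(.3)
go(cap(0),max_speed=20)
for th in range(8,49,8): go(cap(th),max_speed=45)
st=bot.get_state(); print(st["opening"],st["qpos"].round(2))
a=imaging.capture("side"); cv2.imwrite("pics/tilt.png",crop(a,240,170,130,160,4)[:600])
E
```

```text
[442.5 -71.  137. ] False F [-0.2  0.2 -0.2] tcp [442.9 -71.1 115.5] t 12.0
[451.5 -71.  137. ] False F [-0.3 -0.1  0. ] tcp [451.5 -71.  114.9] t 12.9
[462.4 -71.  138.3] False F [-2.6  0.1  0.9] tcp [462.  -70.9 116.2] t 13.3
[473.  -71.  138.3] False F [-1.8  0.3  0.3] tcp [473.4 -71.1 116.3] t 13.7
[483.4 -71.  136.8] False F [-1.9 -0.3  1.9] tcp [483.9 -71.1 114.8] t 14.1
[493.4 -71.  134.1] False F [-2.4 -0.9  2.4] tcp [493.8 -71.  112.1] t 14.5
[503.  -71.  130.2] False F [-0.8  0.2  0.9] tcp [503.3 -71.  108.1] t 14.8
[512.  -71.  125.1] False F [-2.4 -0.8  1.3] tcp [512.1 -71.  102.8] t 15.2
0.38961294572409505 [-0.28  0.39 -0.46  0.72 -0.   -0.28]
```

View pics/tilt.png

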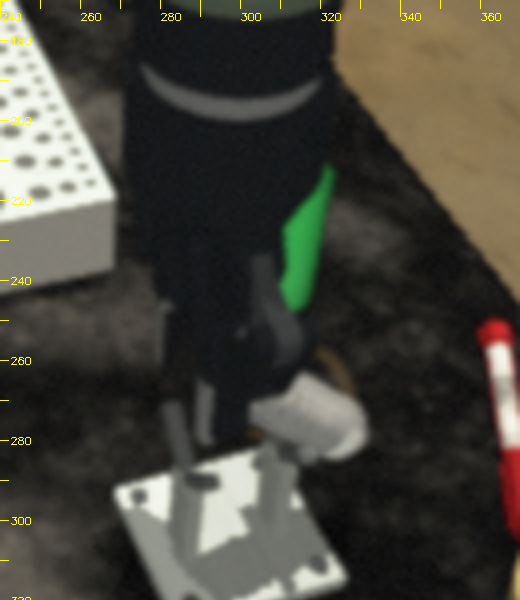

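The tube is leaning over the near saddle with its foot out towards the robot at about (325,275), and the contact force is 2–3 N. I'll go on to level.

Run:
```python
from h import *
bot.dwell(.1)
for th in (56,64,72,80): go(cap(th),max_speed=45)
go(cap(86),max_speed=30)
r=go(cap(90),max_speed=20,threshold=8)
if not r: r=go(cap(90)-[0,0,2],max_speed=10,threshold=6)
bot.dwell(.3); print(bot.get_state()["contact_force"],bot.get_state()["opening"])
a=imaging.capture("side"); b=imaging.capture("wrist"); print(imaging.camera_model("wrist"))
cv2.imwrite("pics/level.png",np.hstack([crop(a,260,220,90,110,4),crop(b,190,60,140,147,3)[:440]]))
```

```text
[520.3 -71.  118.8] False F [-2.6 -0.6  1.4] tcp [520.4 -71.   96.5] t 15.8
[527.8 -71.  111.3] False F [-2.5  0.6  1.3] tcp [528.  -70.9  89.1] t 16.1
[534.3 -71.  102.8] False F [-1.9 -0.3  1.2] tcp [534.5 -70.9  80.6] t 16.5
[539.7 -71.   93.3] False F [-1.1  0.6  1.5] tcp [540.  -71.   71.1] t 16.9
[542.8 -71.   85.6] False F [-1.9  0.7  1.2] tcp [542.9 -71.   63.4] t 17.4
[544.5 -71.   80.2] False F [-2.1 -0.3  2. ] tcp [544.6 -71.   58.1] t 17.8
[544.5 -71.   78.2] False F [0.3 0.3 3.3] tcp [544.9 -71.   56.4] t 18.1
[0.77973916 0.13551949 2.72436215] 0.39059469167581995
{'K': array([[290.07039062,   0.        , 253.06077145],
       [  0.        , 290.07039062, 192.60140954],
       [  0.        ,   0.        ,   1.        ]]), 'position': array([478.57879158, -70.94333583, 199.36604241]), 'rotation': array([-2.67210106e-01,  9.27048195e-04,  1.57204410e+00])}
```

View pics/level.png

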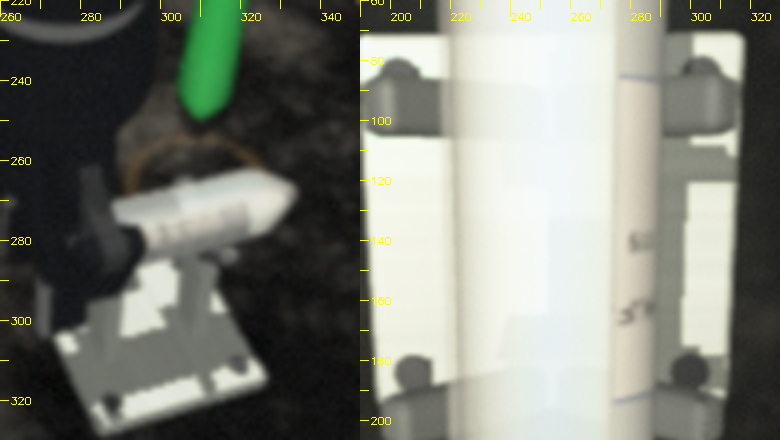

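Level and resting in both saddles, and centred sideways in the V. I'll check the foot tip (334,267.5) numerically, then release and retreat.

Run:
```python
from h import *
s=imaging.camera_model("side"); print("foot",onz(s,(334,267.5),80))
for z in (70,80,90): print(proj(s,[434.5,-71,z]))
st=bot.get_state()
bot.grip(0.62); print(bot.get_state()["contact_force"]); bot.grip(1.0)
p=bot.get_state()["tcp_pos"]
bot.movel([p[0],p[1],p[2]+60],max_speed=60); bot.movel([p[0],p[1],p[2]+190],max_speed=150); 
bot.dwell(.3); m=imaging.camera_model("wrist"); b=imaging.capture("wrist"); a=imaging.capture("side"); print(m)
cv2.imwrite("pics/rel.png",np.hstack([crop(a,190,140,160,200,2)[:400],crop(b,180,60,150,133,3)[:400]])); print(bot.get_state()["t"],bot.get_state()["contact_force"])
for X in ([434.5,-71,80],[550.5,-71,80],[492.5,-71,95]): print("exp px",X,proj(m,X).round(1),proj(s,X).round(1))
```

```text
foot [426.55492216 -70.21685787  80.        ]
[329.03072839 272.14749882]
[329.71361966 268.27841526]
[330.40819764 264.34311787]
[-0.10244113  0.03207253 -0.10937924]
{'K': array([[290.07039062,   0.        , 253.06077145],
       [  0.        , 290.07039062, 192.60140954],
       [  0.        ,   0.        ,   1.        ]]), 'position': array([478.15308525, -70.88693075, 388.69959815]), 'rotation': array([-2.65340493e-01,  6.05769679e-04,  1.57201055e+00])}Traceback (most recent call last):
  File "<stdin>", line 9, in <module>
    return _nx.concatenate(arrs, 1, dtype=dtype, casting=casting)
           ~~~~~~~~~~~~~~~^^^^^^^^^^^^^^^^^^^^^^^^^^^^^^^^^^^^^^^
ValueError: all the input array dimensions except for the concatenation axis must match exactly, but along dimension 0, the array at index 0 has size 400 and the array at index 1 has size 399
```

Run:
```python
from h import *
s=imaging.camera_model("side")
m=imaging.camera_model("wrist"); b=imaging.capture("wrist"); a=imaging.capture("side")
cv2.imwrite("pics/rel.png",np.hstack([crop(a,190,140,160,200,2),crop(b,180,60,150,134,3)[:400]])); print(bot.get_state()["t"],bot.get_state()["contact_force"])
for X in ([434.5,-71,80],[550.5,-71,80],[550.5,-71,97],[492.5,-71,95]): print("exp px",X,proj(m,X).round(1),proj(s,X).round(1))
```

```text
21.9583 [ 0.45795631 -0.85792054 -0.09075165]
exp px [434.5, -71, 80] [253.3  67.7] [329.7 268.3]
exp px [550.5, -71, 80] [253.1 182.1] [267.4 285.1]
exp px [550.5, -71, 97] [253.1 185.9] [267.7 278.3]
exp px [492.5, -71, 95] [253.2 128.5] [299.9 270.5]
```

View pics/rel.png

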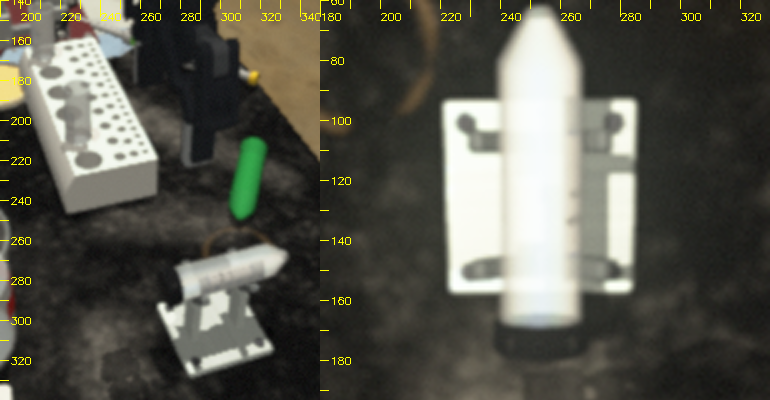

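The tube lies level in both saddles with its cap at the far end, (252,173) in the wrist view. The foot tip at (253,62) is about 6 mm short of ideal. Both open tubes still stand in the rack. I'll do a last numeric check, then sign off.

Run:
```python
from h import *
s=imaging.camera_model("side");m=imaging.camera_model("wrist")
f,e=tri([(s,(333.5,268)),(m,(253.2,61.7))]); c=onz(m,(252.5,178.5),88)
print("foot",f,e,"cap end",c,"mid",(f+c)/2,"yaw deg",np.degrees(np.arctan2(c[1]-f[1],c[0]-f[0])))
mid=(f+c)/2
if abs(mid[0]-492.5)<14: bot.sign_off(); print("signed off")
```

```text
foot [428.12170804 -70.70486626  78.77037666] [np.float64(0.8957937116452065), np.float64(0.8957937116452921)] cap end [544.87905371 -71.68540926  88.        ] mid [486.50038088 -71.19513776  83.38518833] yaw deg -0.48116591303739625
the job is handed in; nothing more can be done
signed off
```

The capped tube is lying in the cradle, and I handed the job in at about 22 s of the 48 s allowed; the interface gave no verdict.

I gripped the tube by its cap and lifted it straight out of the rack. I carried it above the height of the open tubes and turned the gripper 90°. I then pushed its lower part against the near saddle's edge until it was level, with contact forces of about 2–3 N. It was released once it lay in both saddles, with the cap at the end away from the robot, and the arm moved clear.

**Final position:**
- The foot came out at (428, -71, 79) mm.
- The tube is about 0.5° off the cradle's axis.
- Its middle is at about x = 486.5 mm. The seat is at about x = 492.5 mm, so the tube sits 6 mm towards the robot. The limit is 20 mm, so I left it.

**Disagreement:** the cameras put the cradle's centre anywhere from x = 490 to 494 mm, so the true offset could be about 4–8 mm.

**Open tubes:** the last side picture shows both standing in the rack. I checked that by eye only and did not measure their positions again.

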